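# Load a two-cell carrier and hold a spring probe on its test pad

### The arm

A 6-joint arm with a two-finger parallel gripper is mounted at the origin on a cart in front of the work surface, level with it; the furniture and walls round the work are solid. World frame = base frame: x ahead of the robot, y to its left, z up, the work surface at z = 0. Lengths are in m, angles in rad, forces in N, time in s.
With the tool pointing down it reaches from about 0.25 to 0.725 m from the base axis. Payload 4 kg.
Tool frame: the origin (TCP) lies at the very end of the fingers, on their centre line; the grasp point (between the pads) lies 19 mm behind it; z points along the fingers, y is the line along which they close (so a half turn about z gives the same grasp; the last joint's range is limited). The gripper opens to 85 mm and grips with 20 to 120 N. Pads are 22 mm wide; open, the fingers measure 114 mm over their backs; the gripper's body (76 mm by 85 mm) begins 54 mm behind the grasp point. The pads swing forward as they close: fully open they stand 13 mm farther back than shut.
Start: joints at [-1.276, 0.241, 0.005, 1.335, 0, 1.571], TCP at [0.145, -0.478, 0.231] pointing down, gripper open.
Joint ranges: [-2.72, 2.72], [-1.05, 1.87], [-1.09, 1.28], [-1.99, 2.15], [-1.42, 1.44], [-3.14, 3.14]. Speed limits (rad/s): [2.79, 2.79, 3.14, 3.14, 3.14, 3.14].

### API

Orientations are given as a unit quaternion [x, y, z, w].
In Python, from workcell import bot, vision, workorder gives the robot as it stands.
- The arm moves only by the shell command python3 -m creep 'ROWS' [OPENING]. ROWS is JSON, a list of rows, each a list of 2 entries, a list of its own where there are three numbers: the shift along the tool's x, y, z in mm, then the turn, a rotation vector about the tool's x, y, z in rad. In form: [[[dx, dy, dz], [wx, wy, wz]], ...]. A call has 1 to 12 rows; each row shifts and turns the commanded pose from where the row before left it, along the tool's axes as they then stand; what a row does not reach is not made up. A row lasts 1/8 s, in which the tool goes at most 62.5 mm and 10.7 degrees, less where a joint would pass 70% of its speed; a pose out of reach is approached as far as the arm can. A call is refused whole if a number of a shift passes 62.5 or a number of a turn 0.188, either way. A call with a gripper value outside its range is refused whole. OPENING is the finger opening in mm, from 0 to 85.4, set as the call begins (- or left out, the last holds). The fingers move at their own pace and stop on an object; the grip force is fixed at half the most. Time passes only in rows, so rows that do not move let the fingers close. It gives the time, the measured TCP pose, the force, the opening and the grip force at its end, in the units of the state.
- bot.get_obs(): the state, without advancing time (a new reading comes with each control period).
- vision.camera(name): name is "scene" or "side" or "wrist"; returns a dict with "image" (420x560x3 uint8, blue, green, red), "z_map" (420x560 float32, m along the optical axis (not along the pixel's ray), 0 where there is no reading), "K" (3x3 intrinsics, pixels), "rvec" (rotation vector, rad) and "tvec" (3), from world to camera coordinates, as OpenCV has them; the wrist camera has in their place "tool_from_camera" (4x4, takes a point from camera to tool coordinates, whose origin is the TCP and whose axes are the flange's). Camera axes: x right, y down, z forward; pixel columns grow to the right and rows downward; lengths in m; the calibration is good to about 2 mm. A picture is of the moment at which its call begins: read the wrist's pose just before it.
- workorder.job_done(): hands the job in; it is judged then, once.
Trained networks look in a picture, given as the dict that the camera call returned (one of the last four; its "shot" number tells which), for a name from the list of things; names that differ only in an ending like _2 or _b are one class to them, and where a whole thing is asked for, a point or a joint stands for the part that bears it (a point fixed in the world has none). Each returns a list of dicts, best first, with "score" (0 to 1); they miss things now and then, are a little off and sometimes report something else, mostly with a low value. They report only what shows in the picture. A call takes as long as a camera call. They do not tell look-alikes from the thing itself.
- vision.spot_in(picture, query): "position" ([column, row] in pixels, amid what is visible of it).
- vision.place_of(picture, query): "position" ([column, row] in pixels: a listed point, or the origin of a listed thing).
The state is a dict: "clock": time; "joint_pos": joint angles; "joint_vel": joint speeds; "tau": joint torques, N m; "eef_pos": TCP position; "tool_rot": TCP orientation; "ft_force": force on the tool from outside, world axes, zero at the start; "ft_torque": the same for the moment, N m; "grip_width": finger opening in m; "grasp_force": force on a finger pad.
Only numpy, scipy, OpenCV 4.12 (cv2) and the standard library are available. Lean on these libraries where they do the work, as an engineer would, in place of code of your own. Each camera call takes 0.05 s, during which the arm holds its last target. There are 200 camera calls.

### The job

Load the two loose lithium cells into the two-bay cell carrier, first the bay beside the circuit board, so that the board is powered from its own end, and then the other bay, pressing each fully home with its button end against the fixed contact plate and its flat end against the sprung contact, and let go of them. Then take the spring-tip probe from its stand, set its point on the round brass test pad and keep it there upright with the sprung tip gently pressed about half way in; never ram the probe down. The program finishes while the gripper still holds the probe on the pad; leave the other things on the table where they are.

Things in the scene. Friction and masses are not known exactly. Their poses are not given: they have to be found in the camera images.
- carrier: Fixed two-bay cell carrier: black plate 100 x 138 x 4 mm, green board strip along its -y edge. Origin on the table under the middle of bay 1; x runs along the cells towards the fixed contact plates, y from bay 1 to bay 2. The bare plate beside the bays leaves 27 mm between two loaded cells, 25 mm from a bay 1 cell to the board. One raised pip by bay 1, two by bay 2.
- bay_1 (a point): Bay beside the circuit board, loaded first. The point is the centre of a seated cell, 13.2 mm above the table; axes as the carrier's. Four cheeks, 13.5 mm high over the table, flank the cell's ends with 1 mm clearance each side; the middle 44 mm is open at the sides for fingers. Press the cell straight down from above, about 1 mm to -x of this point; that takes 3 to 15 N.
- bay_2 (a point): The other bay, 46 mm to +y of bay 1, away from the circuit board, loaded second; else the same as bay_1.
- plate_1 (a point): Middle of bay 1's fixed contact plate (nickel, 12 mm wide), 32.5 mm to +x of bay_1; the cell's button rests against it. Upright to 18 mm over the table; above that a flap leans back 30 degrees to 29 mm as a lead-in. Bay 2 has the same.
- spring_1 (a point): Middle of bay 1's sprung contact with the bay empty (steel plate 12 mm wide with a coil behind it), 30 mm to -x of bay_1: a seated cell pushes it back 2.5 mm. It yields up to 7 mm to -x, 0.75 N rising 0.25 N a mm. Upright to 16.5 mm over the table; above that it leans back 30 degrees to 30 mm, so a cell pressed down slides in. Bay 2 has the same. The point does not move with it.
- cell_1: Round lithium cell, 18.4 mm diameter, 65 mm long over its button, 40 to 56 g, grey sleeve, lying on the table, free to roll. Origin on its axis at mid length; x points to the button end (steel button 8 mm across, 2.5 mm long, in a white insulating ring; crimp groove behind it). The other end is flat bare steel. Either cell may go in either bay.
- cell_2: The second cell, the same as cell_1.
- cell_1_button (a point): Face of cell_1's button, on its axis 32.5 mm from the origin.
- cell_2_button (a point): Face of cell_2's button, on its axis 32.5 mm from the origin.
- probe: Spring-tip test probe, black, 129 mm long, about 60 g, upright in its stand. Origin on its axis under its collar, z up along the handle. Above it: collar 22 mm across, 4 mm thick, then a round ribbed handle 14 mm across up to 74 mm (grip it 45 to 60 mm above the origin). Below: a nose 10 mm across, 38 mm long, then the sprung steel tip, 4 mm across, its point 52 mm below the origin when out.
- probe_point (a point): Very point of the probe's sprung tip (moves with the tip).
- probe_tip (a joint): How far the sprung tip is pushed into the probe: 0 = fully out, 0.008 m = fully in (stop). 0.8 N starts it, 0.2 N more per mm.
- probe_stand: Fixed aluminium probe stand: foot 60 mm across, column 33 mm across, 60 mm high, with a bore 13 mm across that takes the probe's nose; the probe's collar rests on its top. Origin under its centre, on the table. Lift the probe 60 mm to free it.
- stand_mouth (a point): Centre of the stand's mouth, 60 mm above the table; the probe's origin rests here.
- test_pad (a point): Centre of the top of the round brass test pad, 12 mm across, 7.5 mm above the table, ringed in white on the carrier's green board strip, at x 26 mm, y -51 mm of the carrier's origin. A small protection board, up to 17 mm high over the table, begins 30 mm from it towards -x.
- wick_reel: Bystander, leave alone: blue solder-wick reel, 45 mm across, 10 mm high; origin under its centre.
- stepper: Bystander, leave alone: small geared stepper motor, 28 x 43 x 32 mm; origin under its centre.
- usb_stick: Bystander, leave alone: memory stick, 18 x 52 x 9 mm; origin under its centre.
- pliers: Bystander, leave alone: flush cutters, 50 x 148 x 11 mm; origin under its centre.
- bnc_adapter: Bystander, leave alone: nickel coaxial adapter, 14 x 36 x 14 mm; origin under its centre.
- screwdriver: Bystander, leave alone: precision screwdriver, 126 mm long; origin under its centre.
- tape: Bystander, leave alone: roll of black tape, 62 mm across, 19 mm high; origin under its centre.
- module_tray: Bystander, leave alone: processor module on a grey foam strip, 37 x 62 x 17 mm; origin under its centre.
There are look-alikes about, which are no part of the job. Leave any red look-alike of the cell_2 alone.

How it is judged:
On the way, in this order (a step that is already met when the one before it is completed fails the run):
1. a cell is fully home in the bay beside the circuit board, right way round and let go, the probe in its stand; the other bay is not yet loaded (((distance between cell_1 and bay_1 below 0.0035 m and angle between the x axis of cell_1 and the x axis of carrier, either way round below 0.07 rad and x of cell_1_button in the frame of carrier above 0.02 m) or (distance between cell_2 and bay_1 below 0.0035 m and angle between the x axis of cell_2 and the x axis of carrier, either way round below 0.07 rad and x of cell_2_button in the frame of carrier above 0.02 m)) and contact force between each of cell_1, cell_2 and the fingers below 0.05 N and distance between probe and stand_mouth below 0.008 m), for 0.2 s.
2. the other cell is fully home in the other bay too and let go, the probe still in its stand ((((distance between cell_1 and bay_1 below 0.0035 m and angle between the x axis of cell_1 and the x axis of carrier, either way round below 0.07 rad and x of cell_1_button in the frame of carrier above 0.02 m) and (distance between cell_2 and bay_2 below 0.0035 m and angle between the x axis of cell_2 and the x axis of carrier, either way round below 0.07 rad and x of cell_2_button in the frame of carrier above 0.02 m)) or ((distance between cell_2 and bay_1 below 0.0035 m and angle between the x axis of cell_2 and the x axis of carrier, either way round below 0.07 rad and x of cell_2_button in the frame of carrier above 0.02 m) and (distance between cell_1 and bay_2 below 0.0035 m and angle between the x axis of cell_1 and the x axis of carrier, either way round below 0.07 rad and x of cell_1_button in the frame of carrier above 0.02 m))) and contact force between each of cell_1, cell_2 and the fingers below 0.05 N and distance between probe and stand_mouth below 0.008 m), for 0.2 s.
At the end, for the whole second after the job is handed in: Both cells home in the bays (3.5 mm, 4 degrees), buttons to the fixed plates, let go; the gripper holds the probe clear of its stand, point within 5 mm of the pad's centre, upright within 5.7 degrees, tip pressed in 2 to 6.5 mm, 0.4 to 6 N on the pad, through the last second ((((distance between cell_1 and bay_1 below 0.0035 m and angle between the x axis of cell_1 and the x axis of carrier, either way round below 0.07 rad and x of cell_1_button in the frame of carrier above 0.02 m) and (distance between cell_2 and bay_2 below 0.0035 m and angle between the x axis of cell_2 and the x axis of carrier, either way round below 0.07 rad and x of cell_2_button in the frame of carrier above 0.02 m)) or ((distance between cell_2 and bay_1 below 0.0035 m and angle between the x axis of cell_2 and the x axis of carrier, either way round below 0.07 rad and x of cell_2_button in the frame of carrier above 0.02 m) and (distance between cell_1 and bay_2 below 0.0035 m and angle between the x axis of cell_1 and the x axis of carrier, either way round below 0.07 rad and x of cell_1_button in the frame of carrier above 0.02 m))) and contact force between each of cell_1, cell_2 and the fingers below 0.05 N and linear speed of each of cell_1, cell_2 below 0.02 m/s and horizontal distance between probe_point and test_pad below 0.005 m and angle between probe's own z axis and vertical below 0.1 rad and height (world z) of probe above 0.045 m and value of joint probe_tip between 0.002 and 0.0065 m and contact force between probe and carrier between 0.4 and 6 N and contact force between probe and probe_stand below 0.05 N and contact force between probe and the fingers above 1 N); the arm keeps its last pose, push and grip.
It fails at once if the probe is rammed onto the carrier (over 12 N) (contact force between probe and carrier above 12 N).
It fails at once if a bystander is moved by more than 3 cm (distance of any of wick_reel, stepper, usb_stick, pliers, bnc_adapter, screwdriver, tape, module_tray from where it was at the start of the episode above 0.03 m).
It also fails if it takes over 70 s, if anything falls off the work surface, if the arm or the gripper's body presses on something with over 40 N, if the wrist force passes 120 N, or if a joint passes its speed limit or range.

## Working session

There is one attempt and no reset: what is moved stays moved. The work goes in short steps, Python scripts to look and compute and a shell command to move; the robot and the scene stay as the last step left them, time stands still between calls to the robot, and variables do not carry over. Pictures are saved under pics/ and viewed, at most 10 in all, crops included, and the job is handed in when it is done.

```bash
ls; mkdir -p pics
cat > h.py <<'E'
import numpy as np, cv2
from scipy.spatial.transform import Rotation as R
from workcell import bot, vision, workorder
def cam(n):
    o=bot.get_obs(); c=vision.camera(n)
    if n=='wrist':
        T=np.eye(4);T[:3,:3]=R.from_quat(o['tool_rot']).as_matrix();T[:3,3]=o['eef_pos']
        c['W']=T@np.array(c['tool_from_camera'])
    else:
        M=np.eye(4);M[:3,:3]=cv2.Rodrigues(np.array(c['rvec'],float))[0];M[:3,3]=np.ravel(c['tvec'])
        c['W']=np.linalg.inv(M)
    return c
def ray(c,p):
    d=np.linalg.inv(c['K'])@[p[0],p[1],1.]
    return c['W'][:3,3],c['W'][:3,:3]@d
def atz(c,p,z):
    o,d=ray(c,p); return o+d*(z-o[2])/d[2]
def dep(c,p):
    u,v=int(round(p[0])),int(round(p[1])); w=c['z_map'][max(v-1,0):v+2,max(u-1,0):u+2]; w=w[w>0]
    o,d=ray(c,p); return o+d*np.median(w) if len(w) else None
def proj(c,P):
    q=np.linalg.inv(c['W'])@np.append(P,1); q=c['K']@q[:3]; return q[:2]/q[2]
E
python3 - <<'E'
from h import *
np.set_printoptions(precision=4,suppress=True)
o=bot.get_obs(); print(o['eef_pos'],o['tool_rot'],o['ft_force'],o['grip_width'])
for n in ['scene','side']:
    c=cam(n); cv2.imwrite(f'pics/{n}0.png',c['image']); print(n,c['W'][:3,3])
    for q,z in [('carrier',0),('bay_1',.0132),('bay_2',.0132),('plate_1',.0132),('spring_1',.0132),('test_pad',.0075),('cell_1',.0092),('cell_1_button',.0092),('stand_mouth',.06),('probe',.06)]:
        for r in vision.place_of(c,q)[:5]: print(q,round(r['score'],2),np.round(r['position']),atz(c,r['position'],z))
E
```

```text
pics
[ 0.1451 -0.4778  0.2305] [ 0.9892  0.1469 -0.0001 -0.001 ] [ 0.9009  0.4482 -0.1038] 0.08524582392143462
scene [ 0.0177 -0.7246  0.8281]
carrier 0.79 [357. 268.] [ 0.5827 -0.1836  0.    ]
bay_1 0.93 [338. 255.] [ 0.5655 -0.1313  0.0132]
bay_1 0.62 [356. 266.] [ 0.5771 -0.1854  0.0132]
bay_2 0.93 [338. 255.] [ 0.5655 -0.1313  0.0132]
bay_2 0.62 [356. 266.] [ 0.5771 -0.1854  0.0132]
plate_1 0.93 [364. 260.] [ 0.6057 -0.1807  0.0132]
spring_1 0.73 [342. 269.] [ 0.5414 -0.1744  0.0132]
spring_1 0.47 [401. 271.] [ 0.6542 -0.2579  0.0132]
test_pad 0.77 [381. 274.] [ 0.6116 -0.2351  0.0075]
test_pad 0.66 [365. 257.] [ 0.6178 -0.1712  0.0075]
cell_1 0.55 [313. 227.] [ 0.5771 -0.0102  0.0092]
stand_mouth 0.69 [303. 293.] [ 0.399  -0.2098  0.06  ]
side [ 0.4781 -0.7983  0.8398]
carrier 0.68 [303. 314.] [ 0.5743 -0.1856 -0.    ]
bay_1 0.89 [305. 310.] [ 0.5779 -0.1855  0.0132]
bay_1 0.83 [301. 294.] [ 0.5759 -0.1399  0.0132]
bay_2 0.89 [305. 310.] [ 0.5779 -0.1855  0.0132]
bay_2 0.83 [301. 294.] [ 0.5759 -0.1399  0.0132]
plate_1 0.58 [318. 308.] [ 0.6057 -0.1825  0.0132]
spring_1 0.8 [290. 310.] [ 0.5472 -0.1798  0.0132]
spring_1 0.19 [283. 154.] [0.5921 0.3933 0.0132]
test_pad 0.69 [320. 328.] [ 0.6041 -0.2281  0.0075]
cell_1 0.61 [264. 182.] [0.524  0.2674 0.0092]
cell_1 0.43 [276. 159.] [0.5685 0.3751 0.0092]
cell_1 0.43 [293. 255.] [ 0.5731 -0.0203  0.0092]
cell_1_button 0.66 [266. 174.] [0.5344 0.3038 0.0092]
stand_mouth 0.66 [223. 313.] [ 0.4101 -0.2095  0.06  ]
probe 0.56 [220. 317.] [ 0.4039 -0.217   0.06  ]
```

Run:
```python
import cv2
a=cv2.imread('pics/side0.png')
cv2.imwrite('pics/side0c.png',cv2.resize(a[80:380,140:440],None,fx=2,fy=2,interpolation=cv2.INTER_CUBIC))
```

```text
(no output)
```

View pics/side0.png

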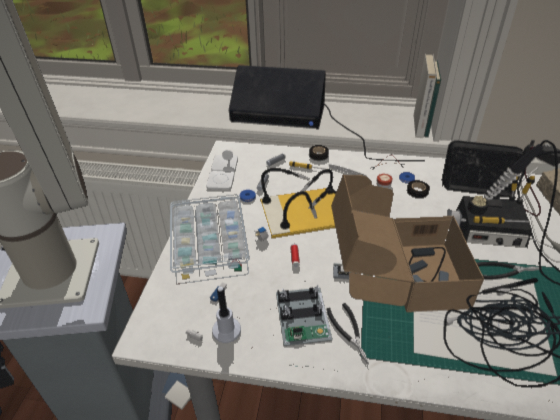

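View pics/side0c.png

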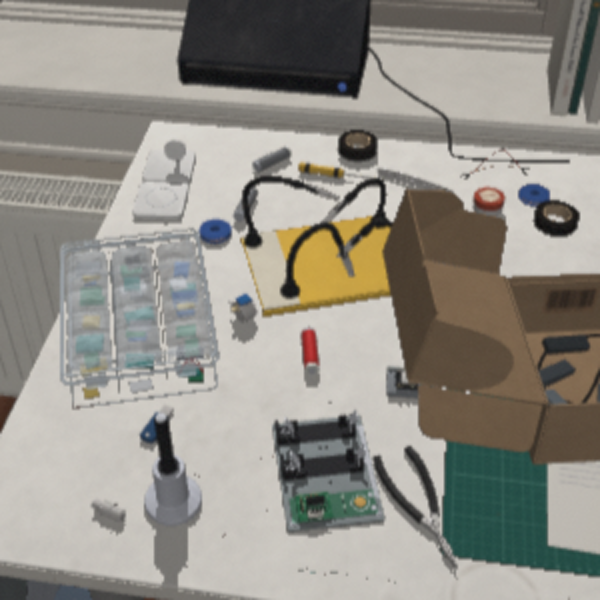

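The side view shows the carrier at about (303,314), the probe and stand at (223,320), and the red look-alike at (294,255). Two grey cells lie at about (275,159) and (262,182), the second beside the third-hand goosenecks. I'll check how high things stand around the cells.

```bash
cat >> h.py <<'E'
def cloud(c):
    v,u=np.mgrid[0:420,0:560]; z=c['z_map'].astype(float)
    P=np.stack([u*z,v*z,z],-1)@np.linalg.inv(c['K']).T
    W=P@c['W'][:3,:3].T+c['W'][:3,3]; W[z<=0]=np.nan; return W
def yaw(o):
    x=R.from_quat(o['tool_rot']).as_matrix()[:,0]; return np.arctan2(x[1],x[0])
def togo(p,y=None):
    "shift (mm, tool axes) to world p at the present orientation; turn about tool z to bring tool x to yaw y; tilt"
    o=bot.get_obs(); M=R.from_quat(o['tool_rot']).as_matrix()
    s=M.T@(np.array(p)-o['eef_pos'])*1e3
    t=None
    if y is not None:
        D=R.from_matrix(np.array([[np.cos(y),np.sin(y),0],[np.sin(y),-np.cos(y),0],[0,0,-1.]]))
        t=(R.from_quat(o['tool_rot']).inv()*D).as_rotvec()
    print('t',round(o['clock'],2),'at',np.round(o['eef_pos'],4),'yaw',round(yaw(o),3),'shift',np.round(s,1),'turn',None if t is None else np.round(t,3))
E
python3 - <<'E'
from h import *
np.set_printoptions(precision=3,suppress=True,linewidth=200)
H={}
for n in ['side','scene']:
    W=cloud(cam(n)).reshape(-1,3)
    for p in W[~np.isnan(W[:,0])]:
        k=(int(np.floor(p[0]/.03)),int(np.floor(p[1]/.03))); H[k]=max(H.get(k,-1),p[2])
print('cols x',[round(i*.03,2) for i in range(8,25)])
for j in range(16,-11,-1): print(f'{j*.03:6.2f}',' '.join(f'{1000*H.get((i,j),-.001):4.0f}' for i in range(8,25)))
c=vision.camera('wrist'); print(c['tool_from_camera'],c['K'])
togo([.55,.32,.33],.29)
E
```

```text
cols x [0.24, 0.27, 0.3, 0.33, 0.36, 0.39, 0.42, 0.45, 0.48, 0.51, 0.54, 0.57, 0.6, 0.63, 0.66, 0.69, 0.72]
  0.48 -118 -116 -117 -577   -2   -1   41   42   98  106  109  113  120  124  128  132  134
  0.45 -113 -117 -118 -311    0   -1    0    1    1   37   42   43  105  109  113  121   44
  0.42 -114 -113 -112 -518    6    7    4    1   -0   -0   -1   -0   41   39   45   45   45
  0.39 -736 -734 -733   -0    9    8    8    6   -1    2    0   16   -0    0   17   17   34
  0.36 -735 -732 -731   -0    8   49   52    1    1   10   18   19    1    1   18   17   18
  0.33   -1   -1   -1   -0    8    9    9    0    2    1   18    0   14   12   12    0    5
  0.30 -629 -631   -5   -1    9    8    9    1    0   13    0    1   -0   10   11    7    5
  0.27 -624 -626    0   -0    9   10   10   -0   -0   19   -0   -0   -1   -1    0   -1    2
  0.24 -627 -626    0    3    8    8    9    7   17   17   -0   -0   -0   -2   -1    1    2
  0.21 -626 -627   -1    0   -0    0    1   10   11   16    2   10    1   15   14   19    1
  0.18 -626 -627   -1   -1   -2    0   -1   10    9  120  121   15   17 
[... 1098 characters left out ...]
   28  202  237  128    5
 -0.21    2    1    9   10    9  137   64    2    3   29   23   12   29  202  235  222  210
 -0.24    1    2    8   14   15  137   60    2    3   10   19    9    9  135  133  215  208
 -0.27    1    1    1    2    2    2    3    2    3    9   18    8   10  119  118  109  102
 -0.30   -1   -2    2    2    3    2    4    3    2    2    3    1    4    3   11    6    5
[[-0.    -0.964 -0.267  0.066]
 [ 1.    -0.     0.     0.001]
 [-0.    -0.267  0.964 -0.143]
 [ 0.     0.     0.     1.   ]] [[331.699   0.    280.   ]
 [  0.    331.699 209.519]
 [  0.      0.      1.   ]]
t 1.25 at [ 0.145 -0.478  0.231] yaw 0.295 shift [ 619.2 -646.4  -98.7] turn [-0.     0.     0.005]
```

```bash
python3 -m creep '[[[42,-43,-8],[0,0,0]],[[42,-43,-8],[0,0,0]],[[42,-43,-4],[0,0,0]],[[42,-43,0],[0,0,0]],[[42,-43,0],[0,0,0]],[[42,-43,0],[0,0,0]],[[42,-43,0],[0,0,0]],[[42,-43,0],[0,0,0]],[[42,-43,0],[0,0,0]],[[42,-43,0],[0,0,0]],[[42,-43,0],[0,0,0]],[[42,-43,0],[0,0,0]]]' 
python3 -m creep '[[[42,-43,3],[0,0,0]],[[42,-43,3],[0,0,0]],[[42,-43,3],[0,0,0]],[[0,0,0],[0,0,0]],[[0,0,0],[0,0,0]]]' 40
python3 - <<'E'
from h import *
np.set_printoptions(precision=4,suppress=True)
c=cam('wrist'); cv2.imwrite('pics/w1.png',c['image']); print(bot.get_obs()['joint_pos'])
for q in ['cell_1','cell_1_button']:
    for r in vision.place_of(c,q)[:6]: print(q,round(r['score'],2),np.round(r['position'],1),atz(c,r['position'],.0092),dep(c,r['position']))
E
```

```text
clock: 2.75
eef_pos: [0.4807, 0.1561, 0.2515]
tool_rot: [0.988, 0.154, -0.0, -0.003]
ft_force: [0.0, -1.0, -0.2]
grip_width: 0.0854
grasp_force: 0.0
clock: 3.38
eef_pos: [0.5764, 0.2627, 0.2447]
tool_rot: [0.979, 0.2, -0.007, -0.026]
ft_force: [-0.5, -0.2, 0.6]
grip_width: 0.0397
grasp_force: 0.0
[0.4018 0.5144 0.4422 1.5    0.0532 3.1406]
cell_1 0.93 [188.6 140.2] [0.5684 0.3854 0.0092] [0.5701 0.383  0.018 ]
cell_1 0.88 [263.7 215.3] [0.5209 0.2733 0.0092] [0.5236 0.2735 0.0178]
cell_1 0.68 [506.7 275.6] [ 0.5703 -0.0246  0.0092] [ 0.5719 -0.0177  0.0177]
cell_1_button 0.64 [238.2 194.5] [0.5323 0.3106 0.0092] [0.5297 0.3113 0.0004]
```

View pics/w1.png

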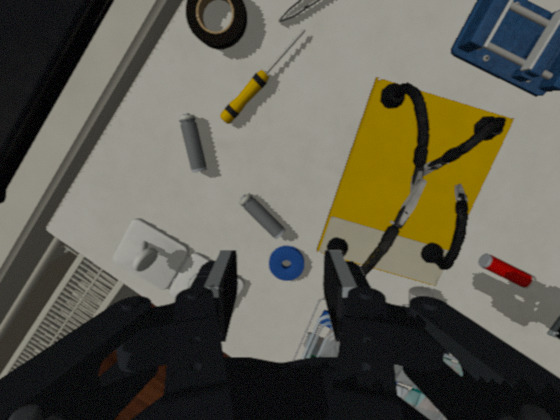

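Run:
```python
import cv2
a=cv2.imread('pics/w1.png')
cv2.imwrite('pics/w1c.png',cv2.resize(a[100:250,160:310],None,fx=4,fy=4,interpolation=cv2.INTER_CUBIC))
```

```text
(no output)
```

View pics/w1c.png

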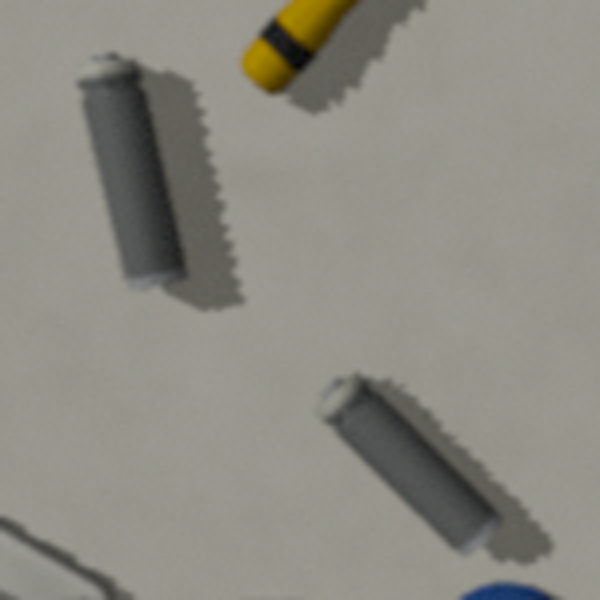

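Run:
```python
from h import *
np.set_printoptions(precision=4,suppress=True)
c=cam('wrist')
for b,f in [((186.8,114.5),(199.5,170)),((243.8,198),(280.8,235))]:
    B=atz(c,b,.0092);F=atz(c,f,.0092);d=B-F
    th=np.arctan2(d[1],d[0]); print(B,F,(B+F)/2,np.linalg.norm(d),'theta',th,'tool yaw',th+np.pi, 'q1',np.arctan2(B[1],B[0]))
```

```text
[0.5947 0.3967 0.0092] [0.5414 0.3628 0.0092] [0.5681 0.3797 0.0092] 0.0631257269564765 theta 0.5662968736051414 tool yaw 3.7078895271949346 q1 0.5882170724329115
[0.5311 0.3029 0.0092] [0.5063 0.2446 0.0092] [0.5187 0.2737 0.0092] 0.06337992272169216 theta 1.168415101663678 tool yaw 4.310007755253471 q1 0.5182594615807927
```

```bash
python3 -m creep '[[[0,0,0],[0,0,-0.185]],[[0,0,0],[0,0,-0.185]],[[0,0,0],[0,0,-0.185]],[[0,0,0],[0,0,-0.185]],[[0,0,0],[0,0,-0.185]],[[0,0,0],[0,0,-0.185]],[[0,0,0],[0,0,-0.185]],[[0,0,0],[0,0,-0.185]],[[0,0,0],[0,0,-0.185]],[[0,0,0],[0,0,-0.185]],[[0,0,0],[0,0,-0.185]],[[0,0,0],[0,0,-0.185]]]' 45
python3 -m creep '[[[0,0,0],[0,0,-0.185]],[[0,0,0],[0,0,-0.185]],[[0,0,0],[0,0,-0.185]],[[0,0,0],[0,0,-0.185]],[[0,0,0],[0,0,-0.185]],[[0,0,0],[0,0,-0.15]],[[0,0,0],[0,0,0]]]'
python3 - <<'E'
from h import *
togo([.5661,.3785,.15],3.708)
E
```

```text
clock: 5.08
eef_pos: [0.5766, 0.2623, 0.2465]
tool_rot: [0.254, 0.967, 0.021, -0.016]
ft_force: [-0.0, 0.2, 0.8]
grip_width: 0.0453
grasp_force: 0.0
clock: 5.95
eef_pos: [0.5767, 0.2625, 0.2463]
tool_rot: [-0.273, 0.962, 0.027, -0.003]
ft_force: [-0.3, 0.5, -0.4]
grip_width: 0.045
grasp_force: 0.0
t 5.95 at [0.5767 0.2625 0.2463] yaw -2.588 shift [-51.2  99.  102.1] turn [ 0.053  0.009 -0.012]
```

```bash
python3 -m creep '[[[0,0,0],[0.053,0.009,-0.012]],[[-18,35,32],[0,0,0]],[[-18,35,32],[0,0,0]],[[-17,34,32],[0,0,0]],[[0,0,0],[0,0,0]],[[0,0,0],[0,0,0]]]' 45
python3 - <<'E'
from h import *
np.set_printoptions(precision=4,suppress=True)
c=cam('wrist'); cv2.imwrite('pics/w2.png',c['image'])
for q in ['cell_1','cell_1_button']:
    for r in vision.place_of(c,q)[:6]: print(q,round(r['score'],2),np.round(r['position'],1),atz(c,r['position'],.0092),dep(c,r['position']))
# cloud: cell top points near expected
W=cloud(c).reshape(-1,3); d=W[:,:2]-[.568,.38]
m=(W[:,2]>.008)&(W[:,2]<.025)&(np.hypot(*d.T)<.045); P=W[m]; print(m.sum(),P[:,2].max())
(cx,cy),wh,_=rect=cv2.minAreaRect((P[:,:2]*1000).astype(np.float32)); print(rect)
b=cv2.boxPoints(rect); e=max(((b[i]-b[i-1]) for i in range(4)),key=np.linalg.norm); print('ang',np.arctan2(e[1],e[0])%np.pi)
togo([.5661,.3785,.003],3.708)
E
```

```text
clock: 6.7
eef_pos: [0.5656, 0.3788, 0.1499]
tool_rot: [-0.28, 0.96, -0.0, -0.0]
ft_force: [-0.1, 0.2, 0.6]
grip_width: 0.0453
grasp_force: 0.0
cell_1 0.76 [280.6 203.8] [0.5688 0.3811 0.0092] [0.5667 0.3798 0.0188]
cell_1 0.57 [205.9  87.5] [0.5196 0.2784 0.0092] [0.5192 0.2803 0.0177]
cell_1_button 0.9 [226.6 121.1] [0.5333 0.3056 0.0092] [0.533  0.306  0.0124]
1528 0.0200372880154287
((576.7561645507812, 366.2711181640625), (64.9354019165039, 51.97370529174805), 32.955379486083984)
ang 0.5751796
t 6.85 at [0.5666 0.3784 0.1512] yaw -2.575 shift [  0.6   0.4 148.2] turn [-0.     0.002  0.   ]
```

View pics/w2.png

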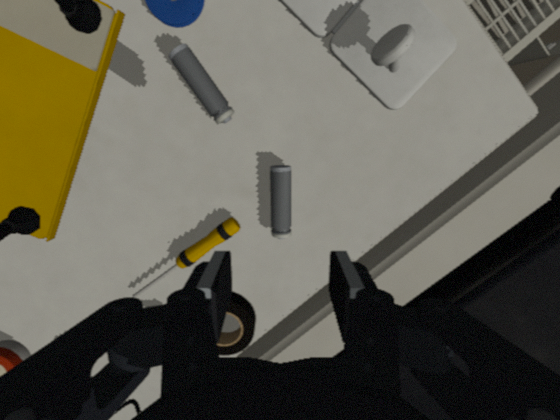

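```bash
python3 -m creep '[[[0,0,40],[0,0,0]],[[0,0,40],[0,0,0]],[[0,0,40],[0,0,0]],[[0,0,20],[0,0,0]],[[1,0,7],[0,0,0]],[[0,0,0],[0,0,0]]]' 32
python3 - <<'E'
from h import *
togo([.5661,.3785,.003],3.708)
E
```

```text
clock: 7.6
eef_pos: [0.5652, 0.3782, 0.0031]
tool_rot: [-0.28, 0.96, -0.0, -0.0]
ft_force: [0.2, -0.0, 0.3]
grip_width: 0.0322
grasp_force: 0.0
t 7.6 at [0.5652 0.3782 0.0031] yaw -2.574 shift [-0.9 -0.3  0.1] turn [-0.    -0.     0.001]
```

```bash
python3 -m creep '[[[0,0,0],[0,0,0]],[[0,0,0],[0,0,0]],[[0,0,0],[0,0,0]],[[0,0,-10],[0,0,0]],[[0,0,-40],[0,0,0]],[[0,0,-60],[0,0,0]],[[0,0,-60],[0,0,0]],[[0,0,-47],[0,0,0.17]],[[0,0,0],[0,0,0.17]],[[0,0,0],[0,0,0.17]],[[0,0,0],[0,0,0]]]' 0
python3 - <<'E'
from h import *
togo([.56,-.17,.22],np.pi+.05)
E
```

```text
clock: 8.98
eef_pos: [0.5644, 0.3787, 0.2194]
tool_rot: [-0.03, 1.0, -0.0, -0.001]
ft_force: [-0.1, 0.2, 0.1]
grip_width: 0.0161
grasp_force: 58.8
t 8.97 at [0.5644 0.3787 0.2194] yaw -3.081 shift [ 3.780e+01 -5.474e+02 -1.000e-01] turn [-0.001 -0.001  0.011]
```

```bash
python3 -m creep '[[[3,-55,0],[0,0,0.011]],[[3,-55,0],[0,0,0]],[[3,-55,0],[0,0,0]],[[3,-55,0],[0,0,0]],[[4,-55,0],[0,0,0]],[[4,-55,0],[0,0,0]],[[4,-55,0],[0,0,0]],[[4,-55,0],[0,0,0]],[[4,-55,0],[0,0,0]],[[4,-50,0],[0,0,0]],[[0,0,0],[0,0,0]],[[0,0,0],[0,0,0]]]'
python3 - <<'E'
from h import *
np.set_printoptions(precision=4,suppress=True)
togo([.56,-.17,.22],np.pi+.05)
c=cam('wrist'); cv2.imwrite('pics/w3.png',c['image'])
for q,z in [('carrier',0),('bay_1',.0132),('plate_1',.0132),('spring_1',.0132),('test_pad',.0075),('cell_1',.235),('stand_mouth',.06),('probe',.06)]:
    for r in vision.place_of(c,q)[:4]: print(q,round(r['score'],2),np.round(r['position'],1),atz(c,r['position'],z),dep(c,r['position']))
W=cloud(c); W2=cloud(cam('side'))
for V in (W,W2):
    V=V.reshape(-1,3); m=(V[:,1]>-.25)&(V[:,1]<-.08)&(V[:,0]<.75)
    for h in (.04,.08,.12,.16,.2): 
        k=m&(V[:,2]>h)&(V[:,2]<h+.04)&(V[:,0]>.615); print(h,k.sum(),V[k,0].min() if k.any() else None)
E
```

```text
clock: 10.48
eef_pos: [0.5551, -0.1672, 0.2194]
tool_rot: [-0.024, 1.0, 0.0, -0.001]
ft_force: [-0.2, 0.6, -1.4]
grip_width: 0.0161
grasp_force: 58.9
t 10.47 at [ 0.5551 -0.1672  0.2194] yaw -3.093 shift [-4.8 -3.1 -0.6] turn [ 0.    -0.002 -0.001]
carrier 0.61 [262.6 198. ] [ 0.5736 -0.1869  0.    ] [ 0.5723 -0.1866  0.0051]
bay_1 0.96 [264.  205.5] [ 0.5787 -0.1845  0.0132] [ 0.581  -0.1848  0.0045]
bay_1 0.62 [308.7 202.9] [ 0.5734 -0.1361  0.0132] [ 0.5755 -0.1353  0.005 ]
spring_1 0.31 [280.7 339.1] [ 0.7464 -0.1581  0.0132] [ 0.5831 -0.1665  0.2329]
test_pad 0.78 [218.4 221.9] [ 0.6017 -0.2351  0.0075] [ 0.6016 -0.235   0.0077]
test_pad 0.24 [351.7  23.2] [ 0.3951 -0.107   0.0075] [ 0.3955 -0.1072  0.009 ]
cell_1 0.63 [280.9 282.5] [ 0.5537 -0.1678  0.235 ] [ 0.5543 -0.1678  0.2339]
cell_1 0.58 [413.8 210.5] [ 0.5195 -0.1165  0.235 ] [ 0.5751 -0.0231  0.0184]
cell_1 0.25 [218.8 223. ] [ 0.5285 -0.1941  0.235 ] [ 0.6029 -0.2346  0.0077]
stand_mouth 0.83 [243.4  19.1] [ 0.4099 -0.2052  0.06  ] [ 0.4145 -0.2032  0.078 ]
probe 0.88 [238.3  15.8] [ 0.4077 -0.2094  0.06  ] [ 0.4159 -0.2055  0.0911]
probe 0.69 [213.  264.7] [ 0.6294 -0.231   0.06  ] [ 0.6579 -0.2429 -0.0004]
probe 0.19 [266.3 229.3] [ 0.5899 -0.1797  0.06  ] [ 0.5316 -0.175   0.231 ]
0.04 0 None
0.08 0 None
0.12 753 0.6474361006633732
0.16 155 0.6502867641985388
0.2 0 None
0.04 0 None
0.08 1009 0.6557238734398202
0.12 925 0.6492159729453316
0.16 1100 0.6523334575648873
0.2 666 0.6613987676991067
```

View pics/w3.png

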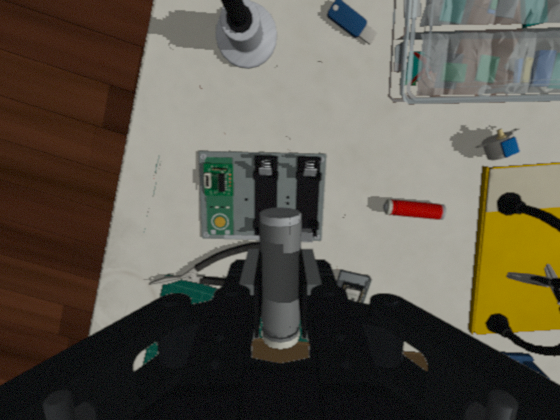

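```bash
python3 -m creep '[[[-19,5,-18],[0,0,0]],[[-19,5,-18],[0,0,0]],[[0,0,0],[0,0,0]],[[0,0,0],[0,0,0]]]'
python3 - <<'E'
from h import *
np.set_printoptions(precision=4,suppress=True)
togo([.56,-.17,.22],np.pi+.05)
c=cam('wrist'); cv2.imwrite('pics/w4.png',cv2.resize(c['image'][80:260,160:360],None,fx=3,fy=3,interpolation=cv2.INTER_CUBIC)); np.save('pics/c4.npy',c,allow_pickle=True)
for q,z in [('bay_1',.0132),('plate_1',.0132),('spring_1',.0132),('test_pad',.0075),('carrier',0)]:
    for r in vision.place_of(c,q)[:4]: print(q,round(r['score'],2),np.round(r['position'],1),atz(c,r['position'],z),dep(c,r['position']))
# held cell
o=bot.get_obs(); W=cloud(c).reshape(-1,3); L=(W-o['eef_pos'])@R.from_quat(o['tool_rot']).as_matrix()
m=(abs(L[:,1])<.0095)&(L[:,2]<0)&(L[:,2]>-.02)&(abs(L[:,0])<.05); L=L[m]; print('cell tool x',np.percentile(L[:,0],[0,1,5,95,99,100]),'y',np.percentile(L[:,1],[1,99]),'top z',np.percentile(L[:,2],[1,5]))
E
```

```text
clock: 11.48
eef_pos: [0.5921, -0.1555, 0.2548]
tool_rot: [-0.024, 1.0, -0.0, -0.001]
ft_force: [-0.1, -0.4, -0.7]
grip_width: 0.0162
grasp_force: 58.9
t 11.47 at [ 0.5921 -0.1555  0.2548] yaw -3.094 shift [ 32.7 -12.9  34.8] turn [-0.    -0.003 -0.002]
bay_1 0.92 [298.5 163. ] [ 0.5721 -0.1362  0.0132] [ 0.5732 -0.1357  0.0045]
bay_1 0.89 [256.5 162. ] [ 0.5732 -0.1849  0.0132] [ 0.5743 -0.1854  0.0049]
plate_1 0.68 [256.6 190.9] [ 0.6074 -0.1837  0.0132] [ 0.6063 -0.1834  0.0181]
spring_1 0.76 [258.2 132.7] [ 0.5401 -0.1839  0.0132] [ 0.5397 -0.1832  0.0234]
test_pad 0.94 [215.8 183.3] [ 0.6017 -0.233   0.0075] [ 0.6016 -0.233   0.0078]
carrier 0.69 [259.  159.6] [ 0.5719 -0.1828  0.    ] [ 0.5713 -0.1825  0.0053]
cell tool x [-0.0337 -0.0317 -0.0284  0.0295  0.0298  0.0301] y [-0.0091  0.0084] top z [-0.0176 -0.0142]
```

View pics/w4.png

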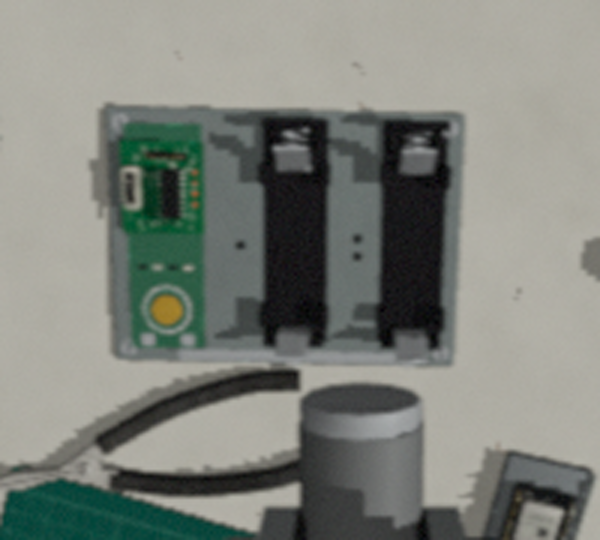

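```bash
cat > fit.py <<'E'
from h import *
from scipy.optimize import least_squares
np.set_printoptions(precision=4,suppress=True)
c=np.load('pics/c4.npy',allow_pickle=True).item()
F=lambda x,y:np.array([160+(x+.5)/3-.5,80+(y+.5)/3-.5])
cor=[atz(c,F(*p),.004)[:2] for p in [(108,105),(464,112),(453,362),(115,355)]]
e=[cor[1]-cor[0],cor[2]-cor[1],cor[3]-cor[2],cor[0]-cor[3]]
print([(round(np.linalg.norm(v),4),round(np.arctan2(v[1],v[0]),3)) for v in e])
obs=[((26,-51,7.5),(167,309),1,1),((-37.8,0,30),(296,147),1,1),((-30,0,16.5),(296,172),1,1),((-37.8,46,30),(421,149),1,1),((-30,46,16.5),(421,174),1,1),((30,0,13),(295,330),1,0),((30,46,13),(414,332),1,0)]
def tr(p,q): a=p[2]; return np.array([p[0]+np.cos(a)*q[0]/1e3-np.sin(a)*q[1]/1e3,p[1]+np.sin(a)*q[0]/1e3+np.cos(a)*q[1]/1e3,q[2]/1e3])
def res(p):
    r=[]
    for q,u,wx,wy in obs: r+=list((proj(c,tr(p,q))-F(*u))*[wx,wy])
    return r
s=least_squares(res,[.574,-.185,.03],loss='soft_l1',x_scale=[.001,.001,.01]); print(s.x); print(np.array(res(s.x)).reshape(-1,2))
for q in [(32.5,0,18),(38.85,0,29),(32.5,46,18),(38.85,46,29)]: print(q,(proj(c,tr(s.x,q))-[160,80])*3+1)
E
python3 fit.py
```

```text
[(np.float64(0.1356), np.float64(1.599)), (np.float64(0.0981), np.float64(0.029)), (np.float64(0.1375), np.float64(-1.544)), (np.float64(0.0978), np.float64(-3.132))]
[ 0.5736 -0.1825  0.0221]
[[ 0.5603 -0.1358]
 [-0.5212  0.5875]
 [ 0.2097 -0.9682]
 [ 0.4391  1.0361]
 [-0.5533 -0.5696]
 [ 0.3042 -0.    ]
 [-0.4575 -0.    ]]
(32.5, 0, 18) [295.0397 333.3143]
(38.85, 0, 29) [293.035  355.6789]
(32.5, 46, 18) [413.0081 336.2718]
(38.85, 46, 29) [413.7871 358.6901]
```

Run:
```python
from h import *
togo([.5700,-.1824,.05],np.pi+.024)
```

```text
t 11.78 at [ 0.5923 -0.1557  0.2552] yaw -3.094 shift [ 23.2 -25.5 205.3] turn [-0.    -0.002  0.023]
```

```bash
python3 -m creep '[[[0,0,0],[0,-0.002,0.023]],[[11,-13,0],[0,0,0]],[[12,-13,20],[0,0,0]],[[0,0,55],[0,0,0]],[[0,0,55],[0,0,0]],[[0,0,50],[0,0,0]],[[0,0,25],[0,0,0]],[[0,0,0],[0,0,0]],[[0,0,0],[0,0,0]]]'
python3 - <<'E'
from h import *
np.set_printoptions(precision=4,suppress=True)
togo([.5700,-.1824,.05],np.pi+.024)
c=cam('wrist'); cv2.imwrite('pics/w5.png',c['image'][120:420,80:480])
for q,z in [('bay_2',.0132),('plate_1',.0132),('spring_1',.0132),('test_pad',.0075)]:
    for r in vision.place_of(c,q)[:4]: print(q,round(r['score'],2),np.round(r['position'],1),atz(c,r['position'],z),dep(c,r['position']))
E
```

```text
clock: 12.9
eef_pos: [0.5715, -0.1831, 0.0521]
tool_rot: [-0.012, 1.0, -0.001, 0.002]
ft_force: [0.8, -0.3, -0.2]
grip_width: 0.0157
grasp_force: 58.8
t 12.9 at [ 0.5715 -0.1831  0.0521] yaw -3.117 shift [1.4 0.7 2. ] turn [-0.002  0.003  0.   ]
bay_2 0.97 [362.3 243.3] [ 0.5725 -0.136   0.0132] [ 0.5757 -0.1337  0.0048]
spring_1 0.82 [280.2 193.7] [ 0.5439 -0.1847  0.0132] [ 0.5426 -0.1847  0.0191]
test_pad 0.71 [199.5 277.8] [ 0.6    -0.2336  0.0075] [ 0.5996 -0.2334  0.0083]
```

View pics/w5.png

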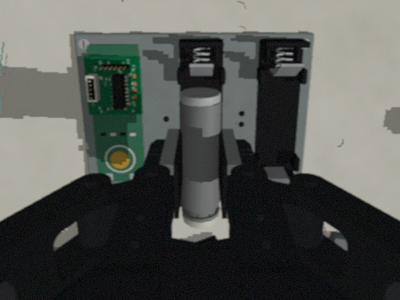

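```bash
python3 -m creep '[[[1.5,0.4,15],[0,0.003,0]],[[0,0,10],[0,0,0]],[[0,0,5],[0,0,0]],[[0,0,0],[0,0,0]],[[0,0,0],[0,0,0]]]'
python3 -m creep '[[[0,0,3],[0,0,0]],[[0,0,3],[0,0,0]],[[0,0,0],[0,0,0]]]'
```

```text
clock: 13.78
eef_pos: [0.5694, -0.1818, 0.0204]
tool_rot: [-0.012, 1.0, -0.0, -0.001]
ft_force: [2.1, 0.2, -1.0]
grip_width: 0.0158
grasp_force: 58.8
clock: 14.15
eef_pos: [0.5692, -0.182, 0.0145]
tool_rot: [-0.012, 1.0, -0.0, -0.001]
ft_force: [2.3, 0.6, -0.9]
grip_width: 0.0159
grasp_force: 58.9
```

```bash
python3 -m creep '[[[0,-0.4,2],[0,0,0]],[[0,0,2],[0,0,0]],[[0,0,1.5],[0,0,0]],[[0,0,0],[0,0,0]],[[0,0,0],[0,0,0]]]'
python3 -m creep '[[[0,0,1],[0,0,0]],[[0,0,1],[0,0,0]],[[0,0,0],[0,0,0]],[[0,0,0],[0,0,0]]]'
```

```text
clock: 14.78
eef_pos: [0.5691, -0.1823, 0.0089]
tool_rot: [-0.012, 1.0, -0.0, -0.001]
ft_force: [2.6, -0.4, -0.7]
grip_width: 0.0158
grasp_force: 58.8
clock: 15.28
eef_pos: [0.5692, -0.1823, 0.0083]
tool_rot: [-0.012, 1.0, -0.0, -0.001]
ft_force: [-0.8, 1.2, 7.2]
grip_width: 0.016
grasp_force: 59.5
```

```bash
python3 -m creep '[[[0,0,0],[0,0,0]],[[0,0,0],[0,0,0]],[[0,0,0],[0,0,0]],[[0,0,-30],[0,0,0]],[[0,0,-50],[0,0,0]],[[0,0,-60],[0,0,0]],[[0,0,0],[0,0,0]],[[0,0,0],[0,0,0]]]' 28
python3 - <<'E'
from h import *
np.set_printoptions(precision=4,suppress=True)
togo([.5700,-.1824,.05],np.pi+.024)
c=cam('wrist'); cv2.imwrite('pics/w6.png',c['image'][80:380,80:480]); np.save('pics/c6.npy',c,allow_pickle=True)
for q,z in [('cell_1',.0132),('cell_1_button',.0132),('bay_1',.0132),('test_pad',.0075)]:
    for r in vision.place_of(c,q)[:4]: print(q,round(r['score'],2),np.round(r['position'],1),atz(c,r['position'],z),dep(c,r['position']))
W=cloud(c).reshape(-1,3); m=(abs(W[:,0]-.573)<.04)&(abs(W[:,1]+.183)<.012)
for x in np.arange(.54,.61,.006):
    k=m&(abs(W[:,0]-x)<.003); print(round(x,3),k.sum(),np.percentile(W[k,2],95) if k.any() else 0)
E
```

```text
clock: 16.27
eef_pos: [0.5691, -0.1821, 0.1468]
tool_rot: [-0.012, 1.0, -0.0, -0.001]
ft_force: [-0.6, -0.1, -1.1]
grip_width: 0.0281
grasp_force: 0.0
t 16.27 at [ 0.5691 -0.1821  0.1468] yaw -3.117 shift [-1.1 -0.2 96.8] turn [-0.001 -0.002  0.001]
cell_1 0.94 [465.7 212.2] [ 0.5749 -0.0223  0.0132] [ 0.5736 -0.0252  0.0181]
cell_1 0.77 [277.5 207.7] [ 0.5749 -0.1853  0.0132] [ 0.5725 -0.1853  0.0222]
cell_1 0.48 [334.6 204.8] [ 0.5711 -0.1362  0.0132] [ 0.5732 -0.1347  0.0048]
bay_1 0.87 [331.1 207.1] [ 0.5732 -0.1391  0.0132] [ 0.5757 -0.1375  0.0039]
bay_1 0.68 [277.7 207.3] [ 0.5745 -0.1851  0.0132] [ 0.5721 -0.1851  0.0221]
test_pad 0.68 [225.5 231. ] [ 0.5992 -0.2315  0.0075] [ 0.599  -0.2314  0.008 ]
0.54 210 0.02360052420309752
0.546 1323 0.24621957937434252
0.552 1587 0.24460493686273047
0.558 5762 0.23783220354158027
0.564 194 0.02297426030060211
0.57 183 0.022799482377722714
0.576 180 0.02305870376684514
0.582 182 0.023131292262401917
0.588 174 0.022831421809335277
0.594 163 0.02291362190921899
0.6 199 0.02271541080043842
0.606 184 0.02226428929879387
```

View pics/w6.png

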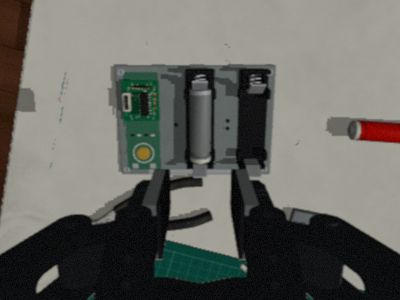

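```bash
python3 -m creep '[[[0,0,-50],[0,0,0]],[[3,35,-40],[0,0,0]],[[5,52,0],[0,0,0]],[[5,52,0],[0,0,0]],[[5,52,0],[0,0,0]],[[5,52,0],[0,0,0]],[[5,52,0],[0,0,0]],[[5,52,0],[0,0,0]],[[5,52,0],[0,0,0]],[[5,52,0],[0,0,0]],[[0,0,0],[0,0,-0.18]],[[0,0,0],[0,0,-0.18]]]' 32
python3 -m creep '[[[0,0,0],[0,0,-0.18]],[[0,0,0],[0,0,-0.18]],[[0,0,0],[0,0,-0.18]],[[0,0,0],[0,0,-0.18]],[[0,0,0],[0,0,-0.064]],[[0,0,0],[0,0,0]],[[0,0,0],[0,0,0]]]'
python3 - <<'E'
from h import *
np.set_printoptions(precision=4,suppress=True)
togo([.5175,.271,.15],4.31)
c=cam('wrist'); cv2.imwrite('pics/w7.png',c['image'])
for q in ['cell_1','cell_1_button','wick_reel']:
    for r in vision.place_of(c,q)[:3]: print(q,round(r['score'],2),np.round(r['position'],1),atz(c,r['position'],.0092),dep(c,r['position']))
W=cloud(c).reshape(-1,3); m=(W[:,2]>.010)&(W[:,2]<.025)&(np.hypot(W[:,0]-.5187,W[:,1]-.2737)<.042)
P=W[m]; q=P[:,:2]; mu=q.mean(0); 
u,s,vt=np.linalg.svd(q-mu,full_matrices=False); t=(q-mu)@vt[0]; w=(q-mu)@vt[1]
print(m.sum(),mu,vt[0],np.arctan2(*vt[0][::-1]),np.percentile(t,[1,99]),np.percentile(w,[1,99]), 'ctr',mu+vt[0]*np.percentile(t,[1,99]).mean())
E
```

```text
clock: 18.02
eef_pos: [0.5147, 0.2686, 0.2355]
tool_rot: [-0.195, 0.981, -0.001, -0.002]
ft_force: [-0.4, -0.0, -0.9]
grip_width: 0.0322
grasp_force: 0.0
clock: 18.9
eef_pos: [0.5153, 0.2676, 0.2363]
tool_rot: [-0.551, 0.834, 0.0, -0.002]
ft_force: [0.5, 0.2, -0.7]
grip_width: 0.0318
grasp_force: 0.0
t 18.9 at [0.5153 0.2676 0.2363] yaw -1.974 shift [-4.2 -0.8 86.3] turn [ 0.002 -0.002 -0.001]
cell_1 0.75 [280.1 192.7] [0.5191 0.2799 0.0092] [0.5183 0.2781 0.0184]
cell_1_button 0.89 [276.7 219.4] [0.5352 0.3077 0.0092] [0.5363 0.31   0.0007]
wick_reel 0.67 [297.  135.1] [0.477  0.2281 0.0092] [0.4767 0.2287 0.0008]
880 [0.5186 0.2741] [0.3907 0.9205] 1.1694338985707742 [-0.03    0.0321] [-0.0086  0.0085] ctr [0.519 0.275]
```

Run:
```python
from h import *
np.set_printoptions(precision=4,suppress=True)
a=cam('wrist'); T=bot.get_obs()['eef_pos']
for n,c in [('wrist',a),('scene',cam('scene')),('side',cam('side'))]:
    W=cloud(c).reshape(-1,3); m=(W[:,2]>.05)&(W[:,2]<.15)&(W[:,1]>.1); W=W[m]
    for nm,q in [('tcp',(.518,.273)),('cam',(.492,.212))]:
        d=np.hypot(W[:,0]-q[0],W[:,1]-q[1]); i=np.argsort(d)[:200:50]; print(n,nm,d[i],W[i].tolist() and np.round(W[i],3).tolist())
```

```text
wrist tcp [0.0857 0.0872 0.0883 0.0894] [[0.516, 0.187, 0.102], [0.513, 0.186, 0.098], [0.529, 0.185, 0.118], [0.531, 0.185, 0.118]]
wrist cam [0.0328 0.0354 0.0377 0.0399] [[0.512, 0.186, 0.091], [0.517, 0.187, 0.106], [0.519, 0.186, 0.111], [0.515, 0.18, 0.106]]
scene tcp [0.0852 0.0935 0.1025 0.1278] [[0.517, 0.188, 0.104], [0.517, 0.18, 0.085], [0.557, 0.178, 0.123], [0.447, 0.167, 0.057]]
scene cam [0.0341 0.0421 0.0668 0.0856] [[0.513, 0.185, 0.073], [0.519, 0.179, 0.066], [0.443, 0.167, 0.056], [0.451, 0.137, 0.058]]
side tcp [0.0864 0.0939 0.0991 0.1194] [[0.52, 0.187, 0.106], [0.53, 0.18, 0.12], [0.54, 0.176, 0.115], [0.572, 0.167, 0.116]]
side cam [0.0343 0.0433 0.0631 0.0806] [[0.514, 0.186, 0.098], [0.521, 0.179, 0.066], [0.543, 0.174, 0.123], [0.453, 0.141, 0.054]]
```

```bash
python3 -m creep '[[[-6,0,30],[0.002,-0.002,0]],[[0,0,50],[0,0,0]],[[0,0,50],[0,0,0]],[[0,0,40],[0,0,0]],[[0,0,20],[0,0,0]],[[0,0,0],[0,0,0]]]' 32
python3 -m creep '[[[0,0,20],[0,0,0]],[[0,0,15],[0,0,0]],[[0,0,8],[0,0,0]],[[0,0,0],[0,0,0]],[[0,0,0],[0,0,0]]]'
```

```text
clock: 20.0
eef_pos: [0.5164, 0.2724, 0.0449]
tool_rot: [-0.552, 0.834, 0.0, -0.002]
ft_force: [0.1, 0.4, 0.9]
grip_width: 0.0319
grasp_force: 0.0
clock: 20.62
eef_pos: [0.5184, 0.2734, 0.0044]
tool_rot: [-0.552, 0.834, -0.0, 0.001]
ft_force: [0.1, -0.3, 1.0]
grip_width: 0.032
grasp_force: 0.0
```

```bash
python3 -m creep '[[[0,0,1],[0,0,0]],[[0,0,0],[0,0,0]],[[0,0,0],[0,0,0]],[[0,0,0],[0,0,0]],[[0,0,-10],[0,0,0]],[[0,0,-40],[0,0,0]],[[0,0,-60],[0,0,0]],[[0,0,-60],[0,0,0]],[[0,0,-60],[0,0,0.18]],[[0,0,0],[0,0,0.18]],[[0,0,0],[0,0,0.18]],[[0,0,0],[0,0,0.18]]]' 0
python3 -m creep '[[[0,0,0],[0,0,0.18]],[[0,0,0],[0,0,0.18]],[[0,0,0],[0,0,0.064]],[[0,0,0],[0,0,0]]]'
python3 - <<'E'
from h import *
togo([.568,-.1363,.22],np.pi+.024)
E
```

```text
clock: 22.12
eef_pos: [0.5175, 0.2731, 0.2332]
tool_rot: [-0.22, 0.976, 0.0, 0.0]
ft_force: [-0.7, 0.9, -0.7]
grip_width: 0.0161
grasp_force: 58.6
clock: 22.62
eef_pos: [0.5175, 0.273, 0.2329]
tool_rot: [-0.013, 1.0, 0.0, 0.0]
ft_force: [-0.0, 0.1, -0.8]
grip_width: 0.0159
grasp_force: 58.6
t 22.62 at [0.5175 0.273  0.2329] yaw -3.116 shift [ -40.  -410.5   12.8] turn [0.    0.    0.002]
```

```bash
python3 -m creep '[[[-5,-51,0],[0,0,0.002]],[[-5,-51,0],[0,0,0]],[[-5,-51,0],[0,0,0]],[[-5,-51,0],[0,0,0]],[[-5,-51,0],[0,0,0]],[[-5,-51,0],[0,0,0]],[[-5,-52,0],[0,0,0]],[[-5,-52,5],[0,0,0]],[[0,0,0],[0,0,0]],[[0,0,0],[0,0,0]]]'
python3 - <<'E'
from h import *
np.set_printoptions(precision=4,suppress=True)
o=bot.get_obs();c=cam('wrist'); W=cloud(c).reshape(-1,3); L=(W-o['eef_pos'])@R.from_quat(o['tool_rot']).as_matrix()
m=(abs(L[:,1])<.0095)&(L[:,2]<0)&(L[:,2]>-.02)&(abs(L[:,0])<.05); L=L[m]; print('cell tool x',np.percentile(L[:,0],[0,1,5,95,99,100]),'y',np.percentile(L[:,1],[1,99]),'top z',np.percentile(L[:,2],[1,5]))
togo([.5681,-.1363,.05],np.pi+.024)
for q,z in [('cell_1',.0132),('bay_2',.0132),('test_pad',.0075)]:
    for r in vision.place_of(c,q)[:4]: print(q,round(r['score'],2),np.round(r['position'],1),atz(c,r['position'],z),dep(c,r['position']))
E
```

```text
clock: 23.88
eef_pos: [0.5669, -0.1357, 0.2276]
tool_rot: [-0.011, 1.0, 0.001, -0.0]
ft_force: [-0.4, 0.3, -0.5]
grip_width: 0.0158
grasp_force: 58.7
cell tool x [-0.034  -0.0322 -0.0287  0.029   0.0293  0.0297] y [-0.0092  0.0081] top z [-0.0172 -0.015 ]
t 23.93 at [ 0.567  -0.135   0.2278] yaw -3.118 shift [ -1.   -1.5 177.8] turn [ 0.001  0.    -0.   ]
cell_1 0.9 [284.3 283.2] [ 0.6876 -0.1287  0.0132] [ 0.5666 -0.1349  0.2417]
cell_1 0.89 [384.3 193.8] [ 0.5762 -0.0212  0.0132] [ 0.5752 -0.0229  0.0182]
cell_1 0.6 [236.8 190.7] [ 0.5764 -0.1839  0.0132] [ 0.5743 -0.1827  0.0225]
bay_2 0.8 [280.4 187.3] [ 0.5715 -0.136   0.0132] [ 0.5732 -0.136   0.005 ]
bay_2 0.74 [278.  342.1] [ 0.7695 -0.1345  0.0132] [ 0.5959 -0.1369  0.2419]
bay_2 0.69 [234.5 190.5] [ 0.5762 -0.1864  0.0132] [ 0.5744 -0.1852  0.0218]
bay_2 0.65 [190.2 255.6] [ 0.6546 -0.2389  0.0132] [ 0.6606 -0.2428 -0.0005]
test_pad 0.79 [195.4 209.4] [ 0.6004 -0.2318  0.0075] [ 0.6003 -0.2317  0.0079]
test_pad 0.23 [326.2 285.1] [ 0.6921 -0.0777  0.0075] [ 0.552  -0.1215  0.2699]
```

```bash
python3 -m creep '[[[-0.8,-1.4,50],[0,0,0]],[[0,0,55],[0,0,0]],[[0,0,50],[0,0,0]],[[0,0,22],[0,0,0]],[[0,0,0],[0,0,0]],[[0,0,0],[0,0,0]],[[0,0,0],[0,0,0]]]'
python3 - <<'E'
from h import *
np.set_printoptions(precision=4,suppress=True)
togo([.5678,-.1363,.02],np.pi+.024)
c=cam('wrist'); cv2.imwrite('pics/w8.png',c['image'])
for q,z in [('spring_1',.0132),('plate_1',.0132),('bay_2',.0132)]:
    for r in vision.place_of(c,q)[:4]: print(q,round(r['score'],2),np.round(r['position'],1),atz(c,r['position'],z),dep(c,r['position']))
E
```

```text
clock: 24.95
eef_pos: [0.5696, -0.1372, 0.0527]
tool_rot: [-0.012, 1.0, -0.0, 0.002]
ft_force: [0.6, -0.2, 0.1]
grip_width: 0.016
grasp_force: 58.7
t 24.95 at [ 0.5696 -0.1372  0.0527] yaw -3.118 shift [ 2.   1.  32.7] turn [-0.001  0.004 -0.001]
spring_1 0.88 [197.6 193.9] [ 0.5435 -0.1853  0.0132] [ 0.5416 -0.1832  0.0214]
plate_1 0.88 [204.5 293.9] [ 0.6064 -0.1838  0.0132] [ 0.6013 -0.1817  0.022 ]
```

```bash
python3 -m creep '[[[1.5,0.5,15],[0,0.003,0]],[[0,0,10],[0,0,0]],[[0,0,5],[0,0,0]],[[0,0,0],[0,0,0]],[[0,0,0],[0,0,0]]]'
```

```text
clock: 25.78
eef_pos: [0.5668, -0.1366, 0.0206]
tool_rot: [-0.011, 1.0, 0.0, -0.001]
ft_force: [2.0, 0.1, 0.1]
grip_width: 0.0162
grasp_force: 58.7
```

```bash
python3 -m creep '[[[-0.8,0,4],[0,0,0]],[[0,0,3],[0,0,0]],[[0,0,2],[0,0,0]],[[0,0,2],[0,0,0]],[[0,0,0],[0,0,0]],[[0,0,0],[0,0,0]]]'
python3 -m creep '[[[0,0,1.2],[0,0,0]],[[0,0,1],[0,0,0]],[[0,0,0],[0,0,0]],[[0,0,0],[0,0,0]]]'
```

```text
clock: 26.52
eef_pos: [0.5672, -0.1366, 0.0095]
tool_rot: [-0.011, 1.0, 0.0, -0.001]
ft_force: [2.1, -0.5, -1.1]
grip_width: 0.0161
grasp_force: 58.7
clock: 27.02
eef_pos: [0.5675, -0.1367, 0.008]
tool_rot: [-0.011, 1.0, 0.0, -0.001]
ft_force: [0.7, 1.0, 6.4]
grip_width: 0.0159
grasp_force: 59.2
```

Bottomed at 6.4 N. I'll release, raise and verify.

```bash
python3 -m creep '[[[0,0,0],[0,0,0]],[[0,0,0],[0,0,0]],[[0,0,0],[0,0,0]],[[0,0,-30],[0,0,0]],[[0,0,-50],[0,0,0]],[[0,0,-60],[0,0,0]],[[0,0,-40],[0,0,0]],[[0,0,0],[0,0,0]],[[0,0,0],[0,0,0]]]' 28
python3 - <<'E'
from h import *
np.set_printoptions(precision=4,suppress=True)
togo([.5700,-.1824,.05],np.pi+.024)
c=cam('wrist'); cv2.imwrite('pics/w9.png',c['image'])
for q,z in [('cell_1',.0132),('bay_1',.0132),('test_pad',.0075),('stand_mouth',.06),('probe',.06)]:
    for r in vision.place_of(c,q)[:4]: print(q,round(r['score'],2),np.round(r['position'],1),atz(c,r['position'],z),dep(c,r['position']))
W=cloud(c).reshape(-1,3)
for y0 in (-.183,-.137):
  for x in (.549,.56,.573,.586,.598):
    k=(abs(W[:,0]-x)<.003)&(abs(W[:,1]-y0)<.012)&(W[:,2]<.05); s=W[k&(W[:,2]>.015)]; print(y0,x,np.percentile(W[k,2],95),s[:,1].mean())
# probe handle
k=(np.hypot(W[:,0]-.408,W[:,1]+.208)<.05)&(W[:,2]>.08); P=W[k]; print(k.sum(),P.mean(0) if k.any() else '',P.max(0) if k.any() else '')
for n in('side','scene'):
    V=cloud(cam(n)).reshape(-1,3)
    for z in (.075,.09,.105,.12,.13):
        k=(np.hypot(V[:,0]-.408,V[:,1]+.208)<.03)&(abs(V[:,2]-z)<.007); 
        if k.any(): print(n,z,k.sum(),V[k].mean(0),np.ptp(V[k],axis=0))
E
```

```text
clock: 28.15
eef_pos: [0.5672, -0.1366, 0.1867]
tool_rot: [-0.011, 1.0, 0.0, -0.002]
ft_force: [0.2, 0.5, -1.5]
grip_width: 0.0278
grasp_force: 0.0
t 28.15 at [ 0.5672 -0.1366  0.1867] yaw -3.119 shift [ -2.3 -46.  136.7] turn [ 0.001 -0.004 -0.001]
cell_1 0.78 [400.5 203.6] [ 0.5765 -0.0187  0.0132] [ 0.5753 -0.0205  0.0181]
cell_1 0.77 [281.6 197.6] [ 0.5731 -0.1359  0.0132] [ 0.5709 -0.136   0.0224]
cell_1 0.65 [230.7 196.2] [ 0.5728 -0.1857  0.0132] [ 0.5706 -0.1843  0.0225]
bay_1 0.94 [279.8 196.7] [ 0.5722 -0.1376  0.0132] [ 0.5702 -0.1377  0.0221]
bay_1 0.74 [233.3 166.6] [ 0.5437 -0.1827  0.0132] [ 0.5426 -0.1816  0.0212]
bay_1 0.61 [233.2 202.5] [ 0.5791 -0.1833  0.0132] [ 0.5767 -0.182   0.0226]
bay_1 0.58 [179.6 271.4] [ 0.6544 -0.2403  0.0132] [ 0.6606 -0.2443  0.0005]
test_pad 0.89 [186.5 218.9] [ 0.5988 -0.2318  0.0075] [ 0.5987 -0.2317  0.0076]
-0.183 0.549 0.02294745615426445 -0.18253603085708683
-0.183 0.56 0.02302386802403797 -0.1824269370651159
-0.183 0.573 0.02302979205063763 -0.18192455651205813
-0.183 0.586 0.022915066663002127 -0.18155427281848757
-0.183 0.598 
[... 245 characters left out ...]
206111808455
-0.137 0.598 0.022507361210470225 -0.13636854818122296
0  
side 0.075 32 [ 0.4118 -0.2126  0.0757] [0.0137 0.0083 0.0133]
side 0.09 32 [ 0.4117 -0.2129  0.0903] [0.0134 0.0073 0.0138]
side 0.105 32 [ 0.4115 -0.2129  0.1048] [0.0139 0.0071 0.0132]
side 0.12 36 [ 0.4116 -0.2129  0.1203] [0.014  0.0095 0.0135]
side 0.13 51 [ 0.4112 -0.2106  0.1306] [0.0132 0.0109 0.0136]
scene 0.075 26 [ 0.4076 -0.2114  0.0748] [0.0099 0.0085 0.0132]
scene 0.09 28 [ 0.4076 -0.2116  0.0902] [0.0125 0.0087 0.0133]
scene 0.105 31 [ 0.4081 -0.2116  0.1049] [0.0129 0.009  0.0137]
scene 0.12 33 [ 0.4075 -0.2115  0.1202] [0.013  0.0095 0.0124]
scene 0.13 49 [ 0.4085 -0.2098  0.1307] [0.0127 0.0125 0.0137]
```

```bash
python3 -m creep '[[[40,-17,0],[0,0,0]],[[41,-17,0],[0,0,0]],[[41,-17,0],[0,0,0]],[[41,-16,0],[0,0,0]],[[0,0,0],[0,0,0]],[[0,0,0],[0,0,0]]]' 40
python3 - <<'E'
from h import *
np.set_printoptions(precision=4,suppress=True)
togo([.405,-.2075,.094],np.pi+.024)
c=cam('wrist'); W=cloud(c).reshape(-1,3); L=None
for q,z in [('stand_mouth',.06),('probe',.06)]:
    for r in vision.place_of(c,q)[:2]: print(q,round(r['score'],2),np.round(r['position'],1),atz(c,r['position'],z),dep(c,r['position']))
k=(np.hypot(W[:,0]-.411,W[:,1]+.2075)<.02)&(abs(W[:,2]-.134)<.006); P=W[k]; print('top',k.sum(),P.mean(0) if k.any() else '',np.ptp(P,axis=0) if k.any() else '')
V=np.vstack([W]+[cloud(cam(n)).reshape(-1,3) for n in('side','scene')])
for y in np.arange(-.31,-.14,.02):
    k=(abs(V[:,1]-y)<.01)&(V[:,2]>.1)&(V[:,0]>.6)&(V[:,0]<.8); print(round(y,2),k.sum(), V[k][V[k,0].argmin()] if k.any() else '')
E
```

```text
clock: 29.3
eef_pos: [0.407, -0.2076, 0.1882]
tool_rot: [-0.011, 1.0, -0.0, -0.001]
ft_force: [0.5, -0.4, 0.3]
grip_width: 0.0403
grasp_force: 0.0
t 29.3 at [ 0.407  -0.2076  0.1882] yaw -3.119 shift [ 1.9  0.1 94.2] turn [-0.    -0.001 -0.002]
stand_mouth 0.75 [282.1 206.8] [ 0.4106 -0.2068  0.06  ] [ 0.4027 -0.2071  0.0897]
probe 0.64 [277.5 206.5] [ 0.4104 -0.2107  0.06  ] [ 0.4036 -0.2106  0.0857]
probe 0.53 [298.7 362.9] [ 0.5671 -0.187   0.06  ] [ 0.3955 -0.2043  0.2636]
top 387 [ 0.4081 -0.2082  0.1351] [0.0128 0.0134 0.0112]
-0.31 0 
-0.29 0 
-0.27 0 
-0.25 115 [ 0.6584 -0.2414  0.1171]
-0.23 723 [ 0.6537 -0.2325  0.1224]
-0.21 2741 [ 0.6515 -0.2001  0.1545]
-0.19 992 [ 0.6468 -0.1849  0.1582]
-0.17 519 [ 0.6486 -0.1617  0.1477]
-0.15 479 [ 0.6483 -0.1413  0.1493]
```

```bash
python3 -m creep '[[[3,0,20],[0,0,0]],[[0,0,30],[0,0,0]],[[0,0,30],[0,0,0]],[[0,0,14],[0,0,0]],[[0,0,0],[0,0,0]],[[0,0,0],[0,0,0]]]'
python3 -m creep '[[[0,0,0],[0,0,0]],[[0,0,0],[0,0,0]],[[0,0,0],[0,0,0]],[[0,0,0],[0,0,0]]]' 0
```

```text
clock: 30.3
eef_pos: [0.4041, -0.2078, 0.0948]
tool_rot: [-0.011, 1.0, -0.0, -0.0]
ft_force: [-0.7, 0.1, -0.9]
grip_width: 0.0398
grasp_force: 0.0
clock: 30.8
eef_pos: [0.4039, -0.2077, 0.095]
tool_rot: [-0.011, 1.0, -0.0, -0.0]
ft_force: [0.2, 0.2, 5.9]
grip_width: 0.0123
grasp_force: 58.3
```

```bash
python3 -m creep '[[[0,0,-10],[0,0,0]],[[0,0,-30],[0,0,0]],[[0,0,-40],[0,0,0]],[[0,0,-20],[0,0,0]],[[-38,-6,0],[0,0,0]],[[-38,-6,0],[0,0,0]],[[-38,-6,0],[0,0,0]],[[-38,-6,0],[0,0,0]],[[-38,-6,0],[0,0,0]],[[0,0,0],[0,0,0]],[[0,0,0],[0,0,0]],[[0,0,0],[0,0,0]]]'
python3 - <<'E'
from h import *
np.set_printoptions(precision=4,suppress=True)
togo([.5945,-.2327,.12],np.pi+.024)
a=cam('wrist')
for n,c in [('wrist',a),('side',cam('side')),('scene',cam('scene'))]:
  cv2.imwrite(f'pics/x_{n}.png',c['image'])
  for q,z in [('test_pad',.0075),('probe_point',.108),('probe',.16)]:
    for r in vision.place_of(c,q)[:2]: print(n,q,round(r['score'],2),np.round(r['position'],1),atz(c,r['position'],z),dep(c,r['position']))
  V=cloud(c).reshape(-1,3)
  for z in (.115,.13,.145,.17,.185):
    k=(np.hypot(V[:,0]-.600,V[:,1]+.2327)<.02)&(abs(V[:,2]-z)<.005)
    if k.any(): print(n,z,k.sum(),V[k].mean(0),np.ptp(V[k],axis=0))
E
```

```text
clock: 32.3
eef_pos: [0.593, -0.2331, 0.1939]
tool_rot: [-0.011, 1.0, 0.0, -0.001]
ft_force: [-0.2, -0.8, -0.7]
grip_width: 0.0126
grasp_force: 58.8
t 32.3 at [ 0.593  -0.2331  0.1939] yaw -3.119 shift [-1.7  0.3 73.9] turn [ 0.    -0.003 -0.002]
wrist test_pad 0.76 [283.1 196.5] [ 0.6009 -0.2308  0.0075] [ 0.6007 -0.2308  0.0086]
wrist test_pad 0.4 [332.4 169.6] [ 0.5723 -0.1823  0.0075] [ 0.5703 -0.1847  0.022 ]
wrist probe_point 0.7 [379.3 172.1] [ 0.5589 -0.1659  0.108 ] [ 0.5717 -0.1398  0.0221]
wrist probe 0.69 [280.7 250.9] [ 0.5977 -0.2336  0.16  ] [ 0.5921 -0.2338  0.1736]
wrist 0.115 14 [ 0.5973 -0.2337  0.112 ] [0.0018 0.0036 0.0043]
wrist 0.13 62 [ 0.5949 -0.2337  0.1302] [0.0032 0.0087 0.0089]
wrist 0.145 17 [ 0.5943 -0.2338  0.1416] [0.0016 0.0056 0.0046]
wrist 0.17 164 [ 0.5935 -0.2339  0.1703] [0.0059 0.0135 0.0099]
wrist 0.185 222 [ 0.5933 -0.2339  0.1851] [0.0052 0.0128 0.0099]
side probe 0.67 [319.  285.2] [ 0.5938 -0.2414  0.16  ] [ 0.5941 -0.2401  0.1585]
side 0.115 7 [ 0.5993 -0.2349  0.1149] [0.0062 0.0031 0.0093]
side 0.13 15 [ 0.5992 -0.2369  0.1302] [0.0076 0.0052 0.0087]
side 0.145 16 [ 0.5995 -0.2364  0.1453] [0.0096 0.0057 0.0084]
side 0.17 26 [ 0.5988 -0.2383  0.1699] [0.0118 0.01   0.0094]
side 0.185 9 [ 0.6008 -0.2392  0.1826] [0.0112 0.0047 0.005 ]
scene test_pad 0.9 [379.9 274. ] [ 0.6093 -0.2335  0.0075] [ 0.6119 -0.2313  0.0039]
scene probe 0.54 [384.3 227.9] [ 0.5993 -0.2322  0.16  ] [ 0.595  -0.2358  0.1649]
scene probe 0.38 [269.4 159.6] [0.5398 0.1364 0.16  ] [0.6579 0.3312 0.0088]
scene 0.115 6 [ 0.598  -0.2336  0.115 ] [0.002  0.0049 0.0083]
scene 0.13 15 [ 0.597  -0.2354  0.1295] [0.0084 0.0065 0.0095]
scene 0.145 12 [ 0.5974 -0.2348  0.145 ] [0.0089 0.0067 0.0091]
scene 0.17 26 [ 0.5959 -0.2359  0.1699] [0.0113 0.0133 0.0097]
scene 0.185 7 [ 0.5957 -0.236   0.184 ] [0.0099 0.0132 0.0087]
```

```bash
python3 -m creep '[[[-1.5,1.4,20],[0,-0.003,0]],[[0,0,30],[0,0,0]],[[0,0,25],[0,0,0]],[[0,0,15],[0,0,0]],[[0,0,5],[0,0,0]],[[0,0,0],[0,0,0]],[[0,0,0],[0,0,0]],[[0,0,0],[0,0,0]]]'
cat > chk.py <<'E'
from h import *
np.set_printoptions(precision=4,suppress=True)
togo([.5945,-.2317,.0902],np.pi+.024); print(bot.get_obs()['ft_force'])
for n in ('wrist','side'):
  c=cam(n); cv2.imwrite(f'pics/y_{n}.png',c['image']); V=cloud(c).reshape(-1,3)
  V=V[(np.hypot(V[:,0]-.600,V[:,1]+.232)<.016)&(V[:,2]>.002)&(V[:,2]<.075)]
  for z in np.arange(.006,.074,.003):
    k=abs(V[:,2]-z)<.0015
    if k.any(): print(n,round(z,3),k.sum(),V[k].mean(0),np.ptp(V[k],axis=0))
E
python3 chk.py
```

```text
clock: 33.9
eef_pos: [0.5961, -0.2319, 0.0995]
tool_rot: [-0.011, 1.0, -0.0, 0.001]
ft_force: [0.0, -1.3, 0.1]
grip_width: 0.012
grasp_force: 58.8
t 33.9 at [ 0.5961 -0.2319  0.0995] yaw -3.119 shift [1.6 0.3 9.3] turn [-0.     0.002 -0.001]
[ 0.0222 -1.3391  0.1315]
wrist 0.006 1034 [ 0.598  -0.2323  0.006 ] [0.03   0.0313 0.003 ]
wrist 0.009 120 [ 0.5998 -0.2331  0.0081] [0.0288 0.0191 0.0024]
wrist 0.015 5 [ 0.6008 -0.2322  0.0148] [0.0009 0.0029 0.0025]
wrist 0.018 7 [ 0.6006 -0.2325  0.0181] [0.0013 0.0035 0.0027]
wrist 0.021 4 [ 0.6005 -0.2331  0.0202] [0.001  0.0028 0.0013]
wrist 0.03 6 [ 0.5987 -0.2327  0.0308] [0.0031 0.0088 0.0016]
wrist 0.033 16 [ 0.5981 -0.2326  0.0329] [0.0033 0.0086 0.0025]
wrist 0.036 25 [ 0.5983 -0.2324  0.0358] [0.003  0.0086 0.0029]
wrist 0.039 18 [ 0.5983 -0.2327  0.0391] [0.003  0.0084 0.0027]
wrist 0.042 21 [ 0.5981 -0.2324  0.0419] [0.0027 0.0083 0.0029]
wrist 0.045 17 [ 0.5981 -0.2328  0.0448] [0.0027 0.0082 0.003 ]
wrist 0.048 15 [ 0.5975 -0.2327  0.0477] [0.001  0.005  0.0025]
wrist 0.066 46 [ 0.5939 -0.2323  0.0665] [0.008  0.0206 0.0029]
wr
[... 670 characters left out ...]
 -0.2354  0.033 ] [0.0061 0.0025 0.0018]
side 0.036 4 [ 0.6032 -0.2348  0.0362] [0.0088 0.0058 0.0025]
side 0.039 1 [ 0.5996 -0.2339  0.0396] [0. 0. 0.]
side 0.042 7 [ 0.6037 -0.2367  0.042 ] [0.0065 0.0041 0.0017]
side 0.045 3 [ 0.6027 -0.2345  0.0444] [0.0084 0.0019 0.0006]
side 0.048 4 [ 0.605  -0.2362  0.0479] [0.0045 0.0045 0.0024]
side 0.051 6 [ 0.6015 -0.2363  0.0509] [0.006  0.0042 0.0027]
side 0.054 1 [ 0.6007 -0.2367  0.0532] [0. 0. 0.]
side 0.063 10 [ 0.5988 -0.2372  0.0637] [0.018  0.0138 0.0023]
side 0.066 33 [ 0.6025 -0.2365  0.0659] [0.0198 0.0179 0.0027]
side 0.069 7 [ 0.6069 -0.238   0.069 ] [0.0112 0.0091 0.0026]
side 0.072 7 [ 0.6022 -0.2368  0.0717] [0.0116 0.0044 0.0029]
```

```bash
python3 -m creep '[[[1.4,0.3,2],[0,0,0]],[[0,0,1.5],[0,0,0]],[[0,0,1.5],[0,0,0]],[[0,0,1],[0,0,0]],[[0,0,1],[0,0,0]],[[0,0,1],[0,0,0]],[[0,0,1],[0,0,0]],[[0,0,0],[0,0,0]],[[0,0,0],[0,0,0]],[[0,0,0],[0,0,0]]]'
python3 chk.py
```

```text
clock: 35.25
eef_pos: [0.5941, -0.2314, 0.0895]
tool_rot: [-0.011, 1.0, 0.0, 0.0]
ft_force: [-0.9, 0.2, 2.7]
grip_width: 0.0122
grasp_force: 59.0
t 35.25 at [ 0.5941 -0.2314  0.0895] yaw -3.119 shift [-0.4 -0.3 -0.7] turn [ 0.     0.001 -0.001]
[-0.935   0.2175  2.6618]
wrist 0.006 1015 [ 0.5967 -0.2324  0.006 ] [0.0276 0.031  0.003 ]
wrist 0.009 70 [ 0.5978 -0.2338  0.0081] [0.0227 0.0163 0.0029]
wrist 0.012 1 [ 0.5978 -0.2316  0.0111] [0. 0. 0.]
wrist 0.021 14 [ 0.5962 -0.2325  0.0213] [0.0036 0.0087 0.002 ]
wrist 0.024 22 [ 0.5959 -0.2316  0.0242] [0.0025 0.0086 0.0024]
wrist 0.027 18 [ 0.5962 -0.2322  0.0271] [0.0028 0.0085 0.0026]
wrist 0.03 20 [ 0.5959 -0.2322  0.0303] [0.0032 0.0084 0.0027]
wrist 0.033 24 [ 0.5959 -0.2317  0.0333] [0.0035 0.0084 0.003 ]
wrist 0.036 17 [ 0.5956 -0.2322  0.036 ] [0.0026 0.0075 0.0029]
wrist 0.039 10 [ 0.5953 -0.2321  0.0385] [0.0008 0.0043 0.0025]
wrist 0.054 1 [ 0.5916 -0.2257  0.0552] [0. 0. 0.]
wrist 0.057 171 [ 0.5928 -0.2317  0.0577] [0.0107 0.0205 0.003 ]
wrist 0.06 186 [ 0.5935 -0.2324  0.0592] [0.012  0.0185 0.003 ]
wrist 0.063 50 [ 0.59
[... 864 characters left out ...]
0364] [0.0072 0.0069 0.0024]
side 0.039 4 [ 0.5988 -0.2364  0.039 ] [0.0041 0.0016 0.003 ]
side 0.042 3 [ 0.5993 -0.2354  0.0417] [0.0038 0.0013 0.0016]
side 0.045 1 [ 0.6029 -0.2376  0.0442] [0. 0. 0.]
side 0.051 3 [ 0.597  -0.239   0.0515] [0.0016 0.0025 0.0026]
side 0.054 28 [ 0.6017 -0.2355  0.0545] [0.0203 0.0166 0.0021]
side 0.057 15 [ 0.5977 -0.2346  0.0563] [0.0172 0.0171 0.0016]
side 0.06 7 [ 0.6003 -0.236   0.0594] [0.0142 0.0075 0.0021]
side 0.063 5 [ 0.6015 -0.2368  0.0625] [0.0114 0.0058 0.0017]
side 0.066 11 [ 0.6003 -0.2369  0.0661] [0.0116 0.0054 0.0025]
side 0.069 4 [ 0.5972 -0.2359  0.0689] [0.0052 0.0045 0.0021]
side 0.072 5 [ 0.6013 -0.2379  0.0724] [0.0058 0.0022 0.0027]
```

```bash
python3 -m creep '[[[-0.2,0,-0.7],[0,0,0]],[[0,0,0],[0,0,0]],[[0,0,0],[0,0,0]],[[0,0,0],[0,0,0]],[[0,0,0],[0,0,0]],[[0,0,0],[0,0,0]]]'
python3 - <<'E'
from h import *
togo([.5945,-.2317,.0902],np.pi+.024)
c=cam('wrist'); a=c['image'][100:260,180:400]; cv2.imwrite('pics/z.png',cv2.resize(a,None,fx=3.6,fy=3.6,interpolation=cv2.INTER_CUBIC))
V=cloud(c).reshape(-1,3); k=(np.hypot(V[:,0]-.598,V[:,1]+.232)<.011)&(abs(V[:,2]-.059)<.004); print(np.percentile(V[k,2],[10,50,90]))
for y0 in (-.183,-.137):
  for x in (.55,.56,.585,.595):
    k=(abs(V[:,0]-x)<.003)&(abs(V[:,1]-y0)<.012)&(V[:,2]<.05); print(y0,x,np.percentile(V[k,2],95) if k.any() else '')
E
```

```text
clock: 36.1
eef_pos: [0.5942, -0.2314, 0.0901]
tool_rot: [-0.011, 1.0, 0.0, 0.0]
ft_force: [-0.1, 1.2, 0.6]
grip_width: 0.0128
grasp_force: 59.0
t 36.1 at [ 0.5942 -0.2314  0.0901] yaw -3.119 shift [-0.3 -0.3 -0.1] turn [ 0.     0.001 -0.001]
[0.05805501 0.05932025 0.06039439]
-0.183 0.55 0.022880943413507684
-0.183 0.56 0.02304704385495314
-0.183 0.585 0.022872593241674868
-0.183 0.595 0.02247574505870714
-0.137 0.55 0.022965127930065138
-0.137 0.56 0.02296676146010687
-0.137 0.585 0.02296966714634771
-0.137 0.595 0.022544379119247487
```

View pics/z.png

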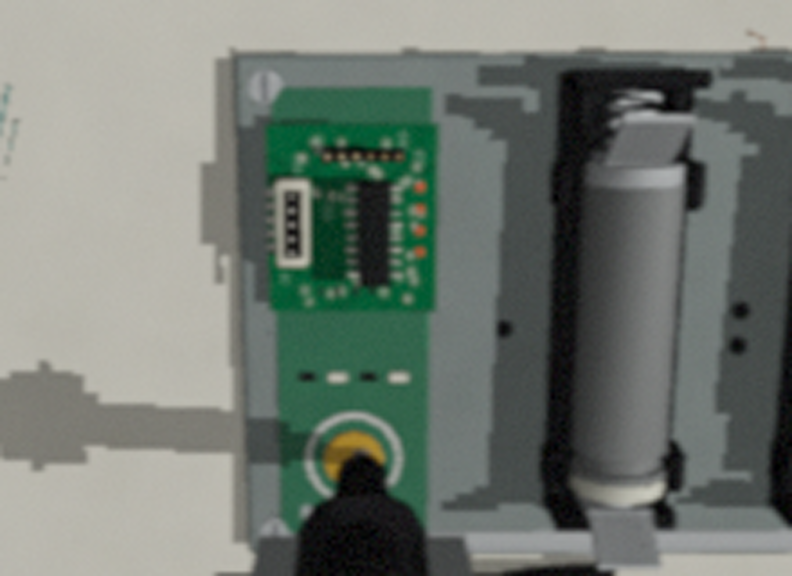

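The picture shows the ring centre at about (354,460) and the probe nose just above it at (360,460). The bay 1 cell is seated, button (white ring) end to the fixed plate. One numeric check of the tip against the ring centre:

Run:
```python
from h import *
np.set_printoptions(precision=4,suppress=True)
c=cam('wrist'); print('ring',atz(c,(180+354.5/3.6-.5,100+460.5/3.6-.5),.0075))
V=cloud(c).reshape(-1,3)
k=(np.hypot(V[:,0]-.598,V[:,1]+.232)<.012)&(V[:,2]>.023)&(V[:,2]<.037); P=V[k]
print('nose axis',P[:,0].min()+.005,P[:,1].min()/2+P[:,1].max()/2,P.mean(0))
for q in('test_pad','probe_point'):
    for r in vision.place_of(c,q)[:2]: print(q,round(r['score'],2),r['position'],atz(c,r['position'],.0075))
o=bot.get_obs(); print(o['eef_pos'],o['ft_force'],o['clock'])
```

```text
ring [ 0.6012 -0.2337  0.0075]
nose axis 0.599809533893645 -0.23176099695841373 [ 0.596  -0.232   0.0303]
test_pad 0.76 [278.3, 227.2] [ 0.6011 -0.2335  0.0075]
[ 0.5942 -0.2314  0.0901] [-0.4383 -0.0721  0.362 ] 36.3
```

```bash
python3 -m creep '[[[0,0,-6],[0,0,0]],[[-1.2,-1.6,0],[0,0,0]],[[0,0,0],[0,0,0]],[[0,0,1.5],[0,0,0]],[[0,0,1.5],[0,0,0]],[[0,0,1],[0,0,0]],[[0,0,1],[0,0,0]],[[0,0,1],[0,0,0]],[[0,0,0],[0,0,0]],[[0,0,0],[0,0,0]],[[0,0,0],[0,0,0]],[[0,0,0],[0,0,0]]]'
python3 - <<'E'
from h import *
np.set_printoptions(precision=4,suppress=True)
c=cam('wrist'); V=cloud(c).reshape(-1,3)
k=(np.hypot(V[:,0]-.599,V[:,1]+.233)<.012)&(V[:,2]>.023)&(V[:,2]<.037); P=V[k]
print('nose axis',P[:,0].min()+.005,P[:,1].min()/2+P[:,1].max()/2)
k=(np.hypot(V[:,0]-.598,V[:,1]+.233)<.011)&(abs(V[:,2]-.059)<.004); print('collar',np.percentile(V[k,2],[10,50,90]))
for r in vision.place_of(c,'test_pad')[:1]: print(atz(c,r['position'],.0075))
o=bot.get_obs(); print(o['eef_pos'],o['tool_rot'],o['ft_force'],o['grasp_force'])
E
```

```text
clock: 37.8
eef_pos: [0.5955, -0.233, 0.0902]
tool_rot: [-0.011, 1.0, 0.0, 0.0]
ft_force: [-0.0, 0.6, 1.3]
grip_width: 0.0124
grasp_force: 58.9
nose axis 0.6014138664111518 -0.23362011331007543
collar [0.058  0.0593 0.0606]
[ 0.6012 -0.2335  0.0075]
[ 0.5955 -0.233   0.0902] [-0.0114  0.9999  0.0001  0.0004] [ 0.842  -0.7356  1.4481] 58.938149213790894
```

The tip is on the pad centre and pressed in about 4.3 mm, so I'll hand in.

```bash
python3 -c "
from workcell import workorder
print(workorder.job_done())"
```

```text
the job is handed in; nothing more can be done
None
```

I handed the job in at about 38 s: both cells measure seated and were let go, bay 1 before bay 2. The gripper holds the probe upright on the test pad, its tip pressed in about 4.3 mm; the hand-in returned no verdict.

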